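Load the sample plate under the leaf spring

ROBOT

A 6-joint arm with a two-finger parallel gripper is mounted at the origin on the work surface. World frame = base frame: x ahead of the robot, y to its left, z up, the work surface at z = 0. Lengths are in mm, angles in rad, forces in N, time in s.
With the tool pointing down it reaches from about 275 to 1000 mm from the base axis. Payload 8.4 kg.
Tool frame: the origin (TCP) lies midway between the tips of the shut fingers; the grasp point (between the pads) lies 19 mm behind it; z points along the fingers, y is the direction in which the jaws open and shut (so a half turn about z gives the same grasp; the last joint's range is limited). The gripper opens to 85 mm and grips with 20 to 120 N. Pads are 22 mm wide; open, the fingers measure 114 mm over their backs; the gripper's body (76 mm by 85 mm) begins 54 mm behind the grasp point. The pads swing forward as they close: fully open they stand 13 mm farther back than shut.
Start: joints at [1.242, 0.353, 1.633, -0, 1.155, -0.002], TCP at [200.632, 591.924, 231.281] pointing down, gripper open.
Joint ranges: [-2.63, 2.63], [-0.92, 2.1], [0.06, 2.66], [-1.3, 4.44], [0, 2.69], [-3.02, 3.02]. Speed limits (rad/s): [2.22, 2.22, 2.79, 3.14, 3.14, 3.14].

INTERFACE

Orientations are given as [roll, pitch, yaw] about the fixed x, y, z axes, in that order (R = Rz(yaw) Ry(pitch) Rx(roll)).
In Python, from rig import * gives the robot as it stands.
- The arm moves only by the tool play_rows, never from a script. Its argument "moves" is a list of rows, each a list of 3 entries, a list of its own where there are three numbers: the shift along the tool's x, y, z in m, then the turn, a rotation vector about the tool's x, y, z in rad, then the opening in per cent of the stroke, from 0 (shut) to 100 (fully open). In form: [[[x, y, z], [rx, ry, rz], fingers], ...]. A call has 1 to 20 rows; each row shifts and turns the commanded pose from where the row before left it, along the tool's axes as they then stand; what a row does not reach is not made up. A row lasts 1/10 s, in which the tool goes at most 50 mm and 8.59 degrees, less where a joint would pass 70% of its speed; a pose out of reach is approached as far as the arm can. A call is refused whole if a number of a shift passes 0.05 or a number of a turn 0.15, either way. A call with a gripper value outside its range is refused whole. The fingers move at their own pace and stop on an object; "squeeze" is the grip in N (left out, the last holds). Time passes only in rows, so rows that do not move let the fingers close. It gives the time, the measured TCP pose, the force and the opening at its end, in the units of the state.
- sense(): the state, without advancing time (a new reading comes with each control period).
- grab_frame(name): name is "scene" or "top" or "wrist"; returns a dict with "pixels" (480x640x3 uint8, red, green, blue), "intrinsics" (3x3 intrinsics, pixels), "distortion" ([k1, k2, p1, p2, k3] as OpenCV has them; the pictures are not rectified), "R" (3x3) and "t" (3): a world point X has camera coordinates R X + t. Camera axes: x right, y down, z forward; pixel columns grow to the right and rows downward; lengths in mm; the calibration is good to about 2 mm. A picture is of the moment at which its call begins. There is no depth.
- sign_off(): hands the job in, once; it reports no verdict.
The state is a dict: "clock": time; "qpos": joint angles; "qvel": joint speeds; "joint_efforts": joint torques, N m; "eef_pos": TCP position; "tcp_rot": TCP orientation; "contact_force": force on the tool from outside, world axes, zero at the start; "wrist_torque": the same for the moment, N m; "opening": opening from 0.0 (shut) to 1.0 (fully open).
Only numpy, scipy, OpenCV 4.12 (cv2) and the standard library are available. Lean on these libraries where they do the work, as an engineer would, in place of code of your own. Each camera call takes 0.05 s, during which the arm holds its last target. There are 200 camera calls.

TASK

Load the ribbed sample plate into the sample stage: with the fingertips on top of it, press it down hard against the sprung bed so that it ducks under the lip of the leaf spring, and push it forward like that until its front edge is fully home against the end stop. Then let go, leaving it held down by the leaf spring. Do not lift or tip the plate, do not touch the leaf spring yourself, and leave the other loose things where they are.

Things in the scene. Friction and masses are not known exactly. Their poses are not given: they have to be found in the camera images.
- stage: Fixed aluminium sample stage, elsewhere and turned otherwise each time: deck 300 x 180 mm, 8 mm thick. Origin: at table height on the track's centre line; +x is the loading direction, z up. Dark side guides from x -145 to 105 mm, inner faces at y +-36.5 mm, tops 36 mm high. A dark bridge bar across it at x 119 to 135 mm, 58 mm high, carries the leaf spring.
- bed: Sprung black bed of the track, 238 x 72 mm (stage x -133 to 105 mm). Origin: on the centre line at its upper face, 30 mm above the table when free. It goes straight down without tilting, at most 10 mm, and springs back: with the plate on it 4 N starts it and 11 N takes it right down (0.7 N per mm).
- plate: Loose aluminium plate 130 mm long (x), 70 wide, 10 thick, 0.15 to 0.25 kg, lying on the bed between the guides (1.5 mm play each side), front (+x) towards the leaf spring. Origin: centre of its underside; its top rests 40 mm above the table. White disc in the top. Pressed, it takes 8 to 16 N to slide (friction 0.5 to 0.7), best given to the rib. A pressing finger drawn back drags it back.
- plate_front (a point): Middle of the upper front edge of the plate (65 mm ahead of its centre, 10 mm above its underside). 8 to 36 mm short of the leaf's lip at the start; at the end stop when home.
- plate_rib (a point): Point on the plate's top at the foot of the rear face of its cross rib (8 mm high, 6 mm thick, 50 mm wide), 25 mm behind the plate's centre. Behind it lies the flat rear tread, 40 mm long, for the fingertips.
- leaf: Steel leaf spring, 40 mm wide, on the centre line; origin: its hinge under the bridge bar, stage x 125 mm, 42 mm high. It slopes down towards the plate to its lowest point, then rises in a short 27 degree ramp to an upright lip. It swings only upwards from rest: about 0.9 N per mm at its lowest point after 3 N of preload.
- leaf_low (a point): Lowest point of the leaf spring: at rest at stage x = 59 mm, 28 mm above the table; the plate raises it.
- vial: Amber glass vial, 22 mm diameter, 45 mm tall, standing on the stage's deck at the right of the track; origin: centre of its underside. Leave alone.
- tin: Small steel tin, 28 mm diameter, 26 mm tall, standing on the stage's deck at the left of the track; origin: centre of its underside. Leave alone.
- beaker: Glass beaker, 68 mm diameter, 90 mm tall, on the table; origin: centre of its underside. Leave alone.
- wash_bottle: White wash bottle, 64 mm diameter, 170 mm tall, on the table; origin: centre of its underside. Leave alone.
- screwdriver: Screwdriver lying on the table; origin: underside, near its middle. Leave alone.
- molecule: Ball and stick molecule model, about 120 mm wide and 150 mm tall, wooden balls; origin: on the table below its centre. Leave alone.
- spare_plate: Shorter sample plate without a rib, 90 x 60 x 10 mm, lying on the table away from the stage; origin: centre of its underside. Leave alone.
- end_stop (a point): Middle of the upper edge of the end stop's face, at stage x = 105 mm, 37 mm high; an upright wall across the track that the plate's front edge must meet.
- leaf_lip (a point): Foot of the leaf's upright lip, nearest the plate: at rest at stage x = 45 mm, 35 mm high (the lip's top 48 mm). A plate whose top is not pressed below 35 mm (5 mm down) butts against the lip; 6 to 9 mm down it meets the ramp, raises the leaf and slides under it with drag.
Things that resemble listed ones, but are neither listed nor needed, are in the scene too. Leave any black or green look-alike of the plate alone.

How it is judged (in metres and radians):
On the way:
1. the fingertips press the plate down, at least 5 mm below its free height, on its way under the leaf spring (contact force between the fingers and plate above 3 N and z of plate_front in the frame of stage below 0.035 m and x of plate_front in the frame of stage below 0.085 m), for 0.05 s.
At the end, for the whole second after the job is handed in: The plate's front edge is within 3.5 mm of the end stop, the plate lies flat (within 3 degrees) in the track, at rest, under the raised leaf spring, which holds it at least 3 mm below its free height (x of plate_front in the frame of stage above 0.1015 m and z of plate_front in the frame of stage between 0.028 and 0.037 m and angle between plate's own z axis and vertical below 0.05 rad and angle between the x axis of plate and the x axis of stage, either way round below 0.06 rad and z of leaf_low in the frame of stage above 0.03 m and linear speed of plate below 0.01 m/s); the robot touches nothing.
It fails at once if the plate is lifted out of the track (more than 8 mm above its free height) (z of plate_rib in the frame of stage above 0.048 m).
It fails at once if the plate is tipped by more than 15 degrees (angle between plate's own z axis and vertical above 0.26 rad).
It fails at once if the robot touches the leaf spring (contact force between any of the fingers, the arm and leaf above 0.5 N).
It fails at once if a loose bystander is moved by more than 15 mm (distance of any of vial, tin, beaker, wash_bottle, screwdriver, molecule, spare_plate from where it was at the start of the episode above 0.015 m).
It also fails if it takes over 35 s, if anything falls off the work surface, if the arm or the gripper's body presses on something with over 40 N, if the wrist force passes 120 N, or if a joint passes its speed limit or range.

## Working session

There is one attempt and no reset: what is moved stays moved. The work goes in short steps, Python scripts to look and compute and a tool call to move; the robot and the scene stay as the last step left them, time stands still between calls to the robot, and variables do not carry over. Pictures are saved under pics/ and viewed, about 8 in all and at most 12, crops included, and the job is handed in when it is done.

Besides the shell and the picture viewer there is one more tool, called as name(argument=value, ...) on one line, values as JSON. play_rows: Moves the arm, as the interface text tells. Its arguments: {"type":"object","properties":{"moves":{"type":"array"},"squeeze":{"type":"number"}},"required":["moves"]}

```bash
mkdir -p pics; ls
python3 - <<'E'
from rig import *
import cv2
print(sense())
for n in("scene","top"):
    f=grab_frame(n); cv2.imwrite(f"pics/{n}0.png",f["pixels"][...,::-1]); print(n,f["intrinsics"],f["distortion"],f["R"],f["t"])
E
```

```text
pics
{'clock': 0.0, 'qpos': array([ 1.24160114e+00,  3.53690243e-01,  1.63411877e+00, -1.37717815e-05,
        1.15518117e+00, -2.39225376e-03]), 'qvel': array([-0.00189109,  0.00132714,  0.00085573, -0.00146976, -0.00180041,
       -0.00131979]), 'joint_efforts': array([-2.07309895e-03, -6.05248618e+01, -3.42054141e+01, -1.86331836e-04,
        9.48088156e-03,  3.31952833e-05]), 'eef_pos': array([200.48525078, 591.48272362, 230.54195635]), 'tcp_rot': array([-3.14019510e+00,  9.24830467e-06,  2.81479530e+00]), 'contact_force': array([-0.35748734,  0.55279264,  0.21804843]), 'wrist_torque': array([-0.06656549,  0.01615054,  0.01203355]), 'opening': 1.0005499314884059}
scene [[604.71009977   0.         323.46170598]
 [  0.         604.71009977 236.90290971]
 [  0.           0.           1.        ]] [-0.11177142  0.          0.          0.          0.        ] [[ 0.8762517   0.48183153 -0.00461837]
 [ 0.39836131 -0.72977977 -0.55563455]
 [-0.27109264  0.48503594 -0.83141381]] [-362.49689156 -216.11952292 1685.08382099]
top [[479.98960951   0.         318.09539866]
 [  0.         479.98960951 233.6342506 ]
 [  0.           0.           1.        ]] [-0.12983015  0.          0.          0.          0.        ] [[ 0.01558211 -0.99986659  0.00489812]
 [-0.99743086 -0.01588634 -0.069852  ]
 [ 0.0699205  -0.00379709 -0.99754534]] [ -88.37668601  473.99664674 1418.86089352]
```

View pics/scene0.png

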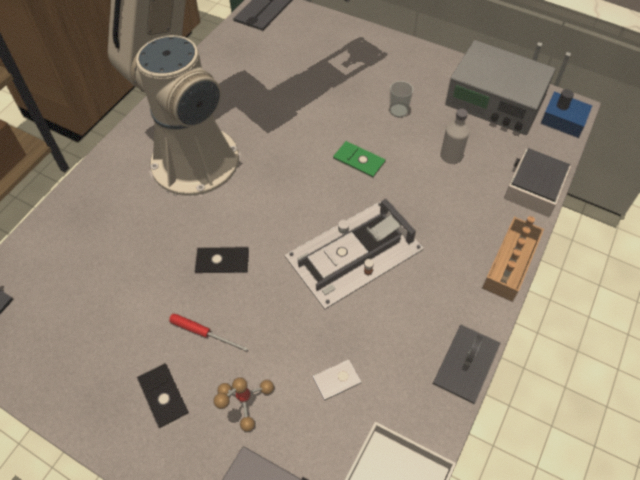

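View pics/top0.png

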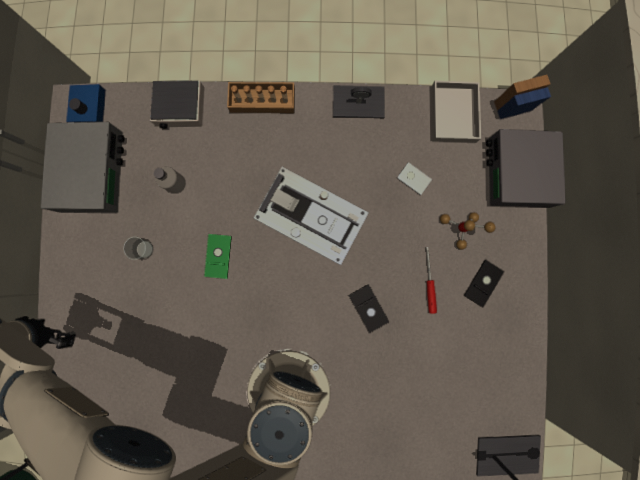

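The top view shows the stage around (311,215): bridge bar at its upper left (270,195), plate disc at (322,221). Loading therefore runs up-left in the image. Black look-alikes are at (370,310) and (485,283), a green one at (218,255). Next I measure the deck corners and the disc.

```bash
cat > h.py <<'E'
import numpy as np, cv2
def ray(f,uv):
    p=cv2.undistortPoints(np.array(uv,float).reshape(-1,1,2),f["intrinsics"],np.array(f["distortion"])).reshape(-1,2)
    R=np.array(f["R"]);t=np.array(f["t"]); d=np.c_[p,np.ones(len(p))]@R
    return -R.T@t,d
def onz(f,uv,z):
    c,d=ray(f,uv); return c+d*((z-c[2])/d[:,2])[:,None]
def proj(f,X):
    r,_=cv2.Rodrigues(np.array(f["R"])); return cv2.projectPoints(np.array(X,float).reshape(-1,1,3),r,np.array(f["t"],float),f["intrinsics"],np.array(f["distortion"]))[0].reshape(-1,2)
def S(c,yaw,pts):  # stage->world
    R=np.array([[np.cos(yaw),-np.sin(yaw),0],[np.sin(yaw),np.cos(yaw),0],[0,0,1]])
    return np.atleast_2d(pts)@R.T+np.array([c[0],c[1],0])
E
python3 - <<'E'
from rig import *
from h import *
for n,roi in (("top",(245,160,130,110)),("scene",(275,190,155,120))):
    f=grab_frame(n); x,y,w,h=roi
    im=f["pixels"][y:y+h,x:x+w]; g=im.min(2)
    big=cv2.resize(im,None,fx=5,fy=5,interpolation=cv2.INTER_CUBIC); cv2.imwrite(f"pics/{n}_crop.png",big[...,::-1])
    m=(g>150).astype(np.uint8); m=cv2.morphologyEx(m,cv2.MORPH_CLOSE,np.ones((5,5)))
    c=max(cv2.findContours(m,cv2.RETR_EXTERNAL,cv2.CHAIN_APPROX_NONE)[0],key=cv2.contourArea)
    hull=cv2.convexHull(c); 
    W=onz(f,hull.reshape(-1,2)+[x,y],8)[:,:2]
    r=cv2.minAreaRect(W.astype(np.float32)); print(n,cv2.contourArea(c),r)
    q=cv2.approxPolyN(hull,4) if hasattr(cv2,'approxPolyN') else None
    if q is not None:
        q=q.reshape(-1,2)+[x,y];print(q,onz(f,q,8).round(1))
E
```

```text
top 3788.0 ((531.8204345703125, -58.40118408203125), (293.4198913574219, 175.81251525878906), 62.71559143066406)
[[367 212]
 [340 264]
 [253 217]
 [295 175]] [[ 543.9 -227.8    8. ]
 [ 385.7 -148.     8. ]
 [ 523.2  116.6    8. ]
 [ 653.6   -7.9    8. ]]
scene 4404.0 ((530.4212646484375, -59.53904724121094), (299.9997863769531, 186.03329467773438), 63.65233612060547)
[[423 247]
 [325 309]
 [284 254]
 [374 200]] [[ 679.7   34.1    8. ]
 [ 547.2 -235.2    8. ]
 [ 384.6 -150.5    8. ]
 [ 506.6  107.7    8. ]]
```

View pics/top_crop.png

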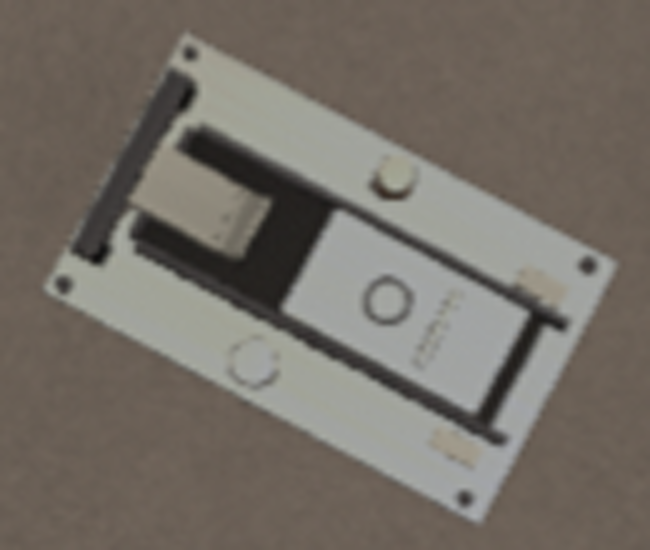

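View pics/scene_crop.png

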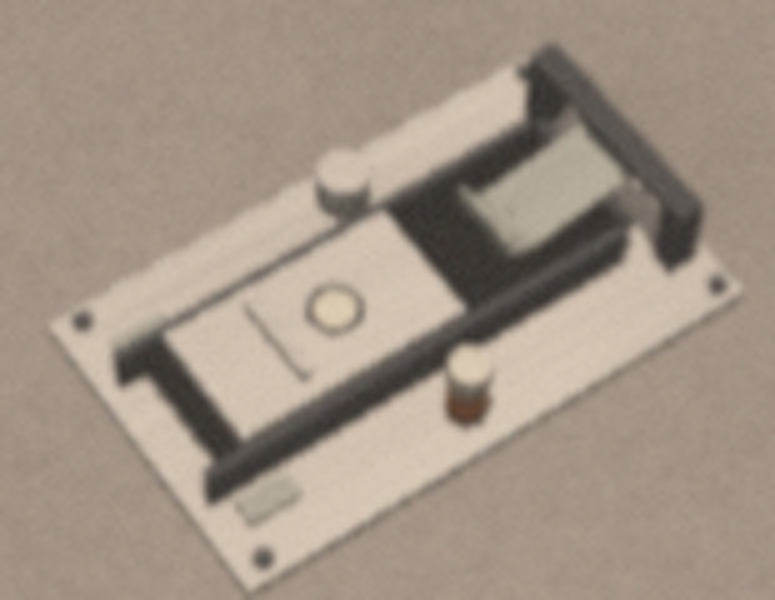

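The crops show the ring, the rib (between the ring and the rear tread), the leaf and the bridge. Top crop plate corners: about (335,208) and (283,305) front, (530,308) and (480,425) rear. The vial is right of the track and the tin is left. Now I fit the stage from its bolt holes and put the plate points in the stage frame.

Run:
```python
from rig import *
from h import *
ori=lambda p,x,y:(np.array(p,float)+.5)/5-.5+[x,y]
C=[]
for n,o,holes,disc,front,rear,rib in (
 ("top",(245,160),[(190,53),(588,265),(465,498),(64,285)],[(388,300)],[(335,208),(283,305)],[(530,308),(480,425)],[(465,290),(420,367)]),
 ("scene",(275,190),[(82,321),(263,558),(717,285)],[(335,308)],[(388,210),(466,303)],[(163,335),(240,440)],[(247,303),(309,380)])):
    f=grab_frame(n)
    H=onz(f,ori(holes,*o),8)[:,:2]
    # holes order: top: leftfront? use known layout -> world
    print(n,"holes",H.round(1).tolist())
    if n=="top": fr=(H[0]+H[3])/2; re=(H[1]+H[2])/2; c=H.mean(0); d=(H[0]-H[1])+(H[3]-H[2])
    else: c=(H[0]+H[1]*0+H[2]*1)/2 ; d=H[2]-H[1]   # 0 rear-left,1 rear-right,2 front-right
    yaw=np.arctan2(d[1],d[0]); print(" centre",c.round(1),"yaw",yaw)
    R=np.array([[np.cos(yaw),np.sin(yaw)],[-np.sin(yaw),np.cos(yaw)]])
    for k,p in(("disc",disc),("front",front),("rear",rear),("rib",rib)):
        W=onz(f,ori(p,*o),40)[:,:2]; print(" ",k,W.round(1).tolist(),"stage",((W-c)@R.T).round(1).tolist())
```

```text
top holes [[667.9, 30.2], [541.8, -213.3], [400.0, -140.6], [524.6, 103.3]]
 centre [533.6 -55.1] yaw 1.095761091853569
  disc [[515.4, -92.3]] stage [[-41.3, -0.8]]
  front [[569.6, -60.1], [511.4, -30.4]] stage [[12.0, -34.3], [11.9, 31.0]]
  rear [[512.0, -176.1], [442.4, -147.5]] stage [[-117.5, -36.2], [-123.8, 38.8]]
  rib [[522.0, -137.6], [476.1, -111.7]] stage [[-78.6, -27.5], [-76.6, 25.3]]
scene holes [[399.6, -141.6], [541.9, -214.7], [668.1, 29.2]]
 centre [533.9 -56.2] yaw 1.0930546345527608
  disc [[515.2, -92.9]] stage [[-41.1, -0.3]]
  front [[511.4, -29.4], [569.8, -59.9]] stage [[13.5, 32.3], [13.3, -33.6]]
  rear [[449.6, -146.3], [510.3, -179.6]] stage [[-118.8, 33.4], [-120.4, -35.9]]
  rib [[476.3, -110.8], [523.4, -134.9]] stage [[-74.9, 26.0], [-74.7, -26.8]]
```

Both views agree: stage centre (533.7,-55.6), yaw 1.0945, plate front at stage x about 13, rib about -77. First move: turn the tool so that its x lies along the loading direction, and shut the fingers.

play_rows(moves=[[[0, 0, 0], [0, 0, 0.143], 0], [[0, 0, 0], [0, 0, 0.143], 0], [[0, 0, 0], [0, 0, 0.143], 0], [[0, 0, 0], [0, 0, 0.143], 0], [[0, 0, 0], [0, 0, 0.143], 0], [[0, 0, 0], [0, 0, 0.143], 0], [[0, 0, 0], [0, 0, 0.143], 0], [[0, 0, 0], [0, 0, 0.143], 0], [[0, 0, 0], [0, 0, 0.143], 0], [[0, 0, 0], [0, 0, 0.143], 0], [[0, 0, 0], [0, 0, 0.143], 0], [[0, 0, 0], [0, 0, 0.143], 0], [[0, 0, 0], [0, 0, 0], 0]], squeeze=60)

```text
clock: 1.6
eef_pos: [200.6, 591.9, 231.2]
tcp_rot: [3.142, 0.0, 1.097]
contact_force: [-0.5, 0.2, 0.6]
opening: 0.002
```

```bash
cat >> h.py <<'E'
from scipy.spatial.transform import Rotation as Ro
C=np.array([533.7,-55.6]);YAW=1.0945
def status(target=None):
    from rig import sense
    s=sense(); R=Ro.from_euler("xyz",s["tcp_rot"]).as_matrix(); p=np.array(s["eef_pos"])
    c,n=np.cos(YAW),np.sin(YAW); d=p[:2]-C
    print("t",round(s["clock"],2),"stage xyz",round(c*d[0]+n*d[1],1),round(-n*d[0]+c*d[1],1),round(p[2],1),"rot",np.round(s["tcp_rot"],3),"F",np.round(s["contact_force"],1),"open",round(s["opening"],2),"q6",round(s["qpos"][5],2))
    if target is not None:
        W=S(C,YAW,[target])[0]; print("delta tool mm",(R.T@(W-p)).round(1))
    Rd=(Ro.from_matrix(R).inv()*Ro.from_euler("xyz",[np.pi,0,YAW])).as_rotvec(); print("turn",Rd.round(4))
E
python3 -c "
from h import *
status((-97,0,230))"
```

```text
t 1.6 stage xyz 422.7 592.9 231.2 rot [3.142 0.    1.097] F [-0.5  0.2  0.6] open 0.0 q6 1.72
delta tool mm [-521.   591.8    1.3]
turn [0.     0.0001 0.0022]
```

play_rows(moves=[[[-0.029, 0.033, 0], [0, 0, 0], 0], [[-0.029, 0.033, 0], [0, 0, 0], 0], [[-0.029, 0.033, 0], [0, 0, 0], 0], [[-0.029, 0.033, 0], [0, 0, 0], 0], [[-0.029, 0.033, 0], [0, 0, 0], 0], [[-0.029, 0.033, 0], [0, 0, 0], 0], [[-0.029, 0.033, 0], [0, 0, 0], 0], [[-0.029, 0.033, 0], [0, 0, 0], 0], [[-0.029, 0.033, 0], [0, 0, 0], 0], [[-0.029, 0.033, 0], [0, 0, 0], 0], [[-0.029, 0.033, 0], [0, 0, 0], 0], [[-0.029, 0.033, 0], [0, 0, 0], 0], [[-0.029, 0.033, 0], [0, 0, 0], 0], [[-0.029, 0.033, 0], [0, 0, 0], 0], [[-0.029, 0.033, 0], [0, 0, 0], 0], [[-0.029, 0.033, 0], [0, 0, 0], 0], [[-0.029, 0.033, 0], [0, 0, 0], 0], [[-0.029, 0.033, 0], [0, 0, 0], 0], [[0, 0, 0], [0, 0, 0.002], 0]])

```text
clock: 3.5
eef_pos: [494.2, -147.4, 231.5]
tcp_rot: [3.139, 0.001, 1.098]
contact_force: [0.9, 0.2, -0.8]
opening: -0.001
```

```bash
python3 -c "
from h import *
from rig import *
status((-97,0,100))
f=grab_frame('wrist'); cv2.imwrite('pics/w1.png',f['pixels'][...,::-1])
print(proj(f,S(C,YAW,[(13,0,40),(-77,0,40),(-117,0,40),(-52,0,40),(13,35,40),(13,-35,40)])).round())"
```

```text
t 3.5 stage xyz -99.7 -7.0 231.5 rot [3.139e+00 1.000e-03 1.098e+00] F [ 0.9  0.2 -0.8] open -0.0 q6 0.18
delta tool mm [  2.8  -7.3 131.5]
turn [0.0025 0.0007 0.0037]
[[311.  96.]
 [312. 195.]
 [312. 233.]
 [312. 169.]
 [273.  96.]
 [350.  96.]]
```

View pics/w1.png

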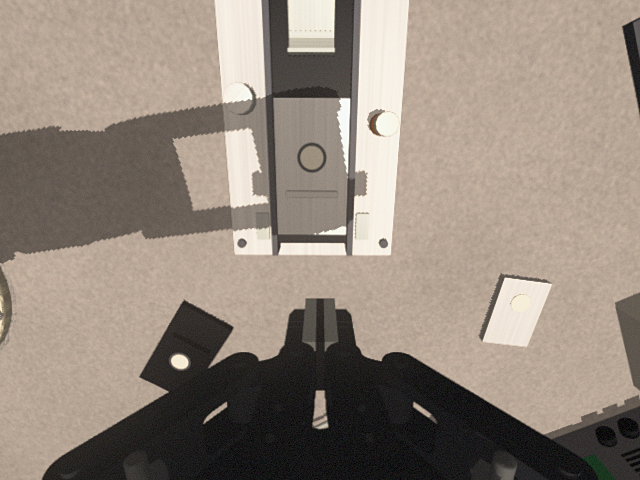

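The wrist view confirms the fit: plate front at row 97 (predicted 96), rear at 235 (predicted 233), rib near row 195, centreline at column 312. I now descend over the tread.

play_rows(moves=[[[0.003, -0.007, 0.035], [0.0025, 0, 0.0037], 0], [[0, 0, 0.035], [0, 0, 0], 0], [[0, 0, 0.035], [0, 0, 0], 0], [[0, 0, 0.035], [0, 0, 0], 0], [[0, 0, 0.025], [0, 0, 0], 0], [[0, 0, 0.015], [0, 0, 0], 0], [[0, 0, 0], [0, 0, 0], 0], [[0, 0, 0], [0, 0, 0], 0]])

```text
clock: 4.35
eef_pos: [487.1, -136.4, 51.6]
tcp_rot: [-3.139, 0.0, 1.095]
contact_force: [-0.2, -0.7, 0.7]
opening: -0.002
```

```bash
python3 -c "
from h import *
from rig import *
status((-97,0,40))
f=grab_frame('wrist'); cv2.imwrite('pics/w2.png',f['pixels'][...,::-1])"
```

```text
t 4.35 stage xyz -93.2 4.4 51.6 rot [-3.139  0.     1.095] F [-0.2 -0.7  0.7] open -0.0 q6 0.2
delta tool mm [-3.8  4.5 11.6]
turn [-0.003  0.     0.001]
```

View pics/w2.png

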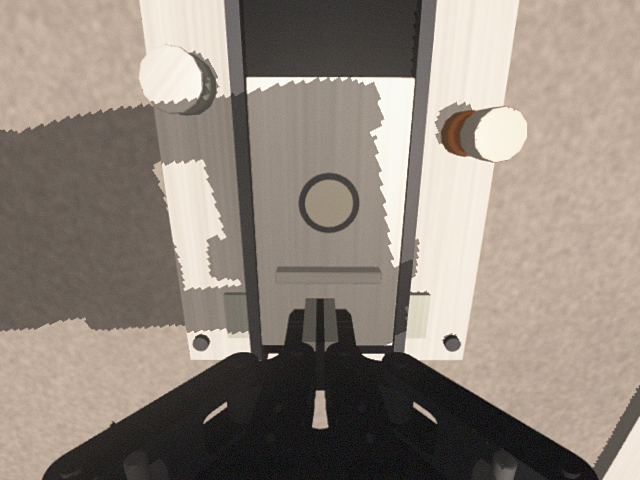

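The wrist view shows the tips (320,300) behind the rib (328,272) and about 4 mm left of centre. I correct that and touch down.

play_rows(moves=[[[-0.003, 0.0045, 0], [-0.003, 0, 0.001], 0], [[0, 0, 0.004], [0, 0, 0], 0], [[0, 0, 0.004], [0, 0, 0], 0], [[0, 0, 0.002], [0, 0, 0], 0], [[0, 0, 0.002], [0, 0, 0], 0], [[0, 0, 0.002], [0, 0, 0], 0], [[0, 0, 0], [0, 0, 0], 0]])

```text
clock: 5.1
eef_pos: [489.6, -141.8, 37.2]
tcp_rot: [3.141, 0.0, 1.092]
contact_force: [-1.4, 0.3, 5.6]
opening: -0.002
```

```bash
python3 -c "
from h import *
status((-96,0,32))"
```

```text
t 5.1 stage xyz -96.8 -0.3 37.2 rot [3.141 0.    1.092] F [-1.4  0.3  5.6] open -0.0 q6 0.19
delta tool mm [ 0.8 -0.3  5.2]
turn [ 0.0001  0.0002 -0.0024]
```

5.6 N at 3 mm down, so contact is good. I press to about 8 mm down and begin sliding.

play_rows(moves=[[[0, 0, 0.002], [0, 0, -0.001], 0], [[0, 0, 0.002], [0, 0, 0], 0], [[0, 0, 0.0015], [0, 0, 0], 0], [[0, 0, 0], [0, 0, 0], 0], [[0.003, 0, 0], [0, 0, 0], 0], [[0.003, 0, 0], [0, 0, 0], 0], [[0.003, 0, 0], [0, 0, 0], 0], [[0.003, 0, 0], [0, 0, 0], 0], [[0.003, 0, 0], [0, 0, 0], 0], [[0.003, 0, 0], [0, 0, 0], 0], [[0, 0, 0], [0, 0, 0], 0]])

```text
clock: 6.2
eef_pos: [498.6, -126.3, 32.3]
tcp_rot: [3.14, 0.0, 1.094]
contact_force: [-1.7, -2.9, 9.1]
opening: -0.003
```

```bash
python3 -c "
from h import *
from rig import *
status((4,0,32))
f=grab_frame('wrist'); cv2.imwrite('pics/w3.png',f['pixels'][...,::-1])"
```

```text
t 6.2 stage xyz -78.9 -1.2 32.3 rot [3.14  0.    1.094] F [-1.7 -2.9  9.1] open -0.0 q6 0.23
delta tool mm [82.9 -1.3  0.3]
turn [ 0.0017  0.0005 -0.0008]
```

View pics/w3.png

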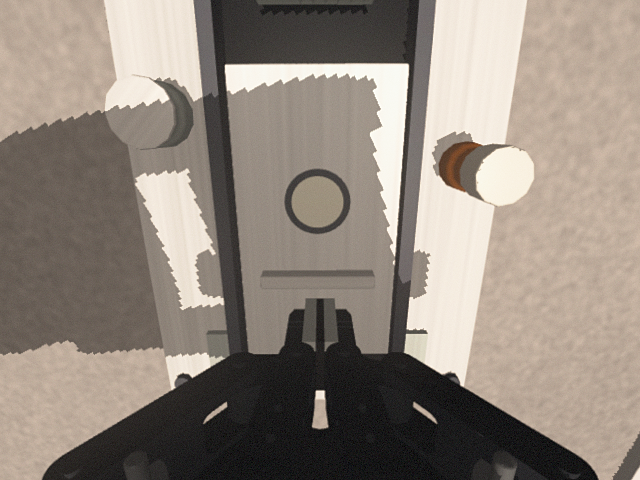

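The plate slides along with the fingers: rib at row 283 just ahead of the tips at 298, and the vial and tin are undisturbed. I continue under the lip.

play_rows(moves=[[[0.003, -0.001, 0.0005], [0.0015, 0, 0], 0], [[0.003, 0, 0], [0, 0, 0], 0], [[0.003, 0, 0], [0, 0, 0], 0], [[0.003, 0, 0], [0, 0, 0], 0], [[0.003, 0, 0], [0, 0, 0], 0], [[0.003, 0, 0], [0, 0, 0], 0], [[0.003, 0, 0], [0, 0, 0], 0], [[0.003, 0, 0], [0, 0, 0], 0], [[0.003, 0, 0], [0, 0, 0], 0], [[0.003, 0, 0], [0, 0, 0], 0], [[0.003, 0, 0], [0, 0, 0], 0], [[0.003, 0, 0], [0, 0, 0], 0]])

```text
clock: 7.45
eef_pos: [513.2, -94.6, 31.5]
tcp_rot: [-3.141, 0.002, 1.094]
contact_force: [-5.4, -13.7, 5.1]
opening: 0.002
```

```bash
python3 -c "
from h import *
status((4,0,32))"
```

```text
t 7.45 stage xyz -44.1 0.3 31.5 rot [-3.141e+00  2.000e-03  1.094e+00] F [ -5.4 -13.7   5.1] open 0.0 q6 0.29
delta tool mm [48.1  0.3 -0.6]
turn [-0.001   0.0022 -0.0002]
```

play_rows(moves=[[[0.003, 0, 0], [0, 0, 0], 0], [[0.003, 0, 0], [0, 0, 0], 0], [[0.003, 0, 0], [0, 0, 0], 0], [[0.003, 0, 0], [0, 0, 0], 0], [[0.003, 0, 0], [0, 0, 0], 0], [[0.003, 0, 0], [0, 0, 0], 0]])

```text
clock: 8.05
eef_pos: [520.9, -78.4, 31.1]
tcp_rot: [-3.139, 0.002, 1.094]
contact_force: [-4.4, -8.7, 4.1]
opening: 0.001
```

```bash
python3 -c "
from h import *
from rig import *
status((4,0,32))
f=grab_frame('wrist'); cv2.imwrite('pics/w4.png',f['pixels'][...,::-1])"
```

```text
t 8.05 stage xyz -26.1 1.0 31.1 rot [-3.139e+00  2.000e-03  1.094e+00] F [-4.4 -8.7  4.1] open 0.0 q6 0.33
delta tool mm [30.1  1.  -1. ]
turn [-0.0024  0.0022 -0.0007]
```

View pics/w4.png

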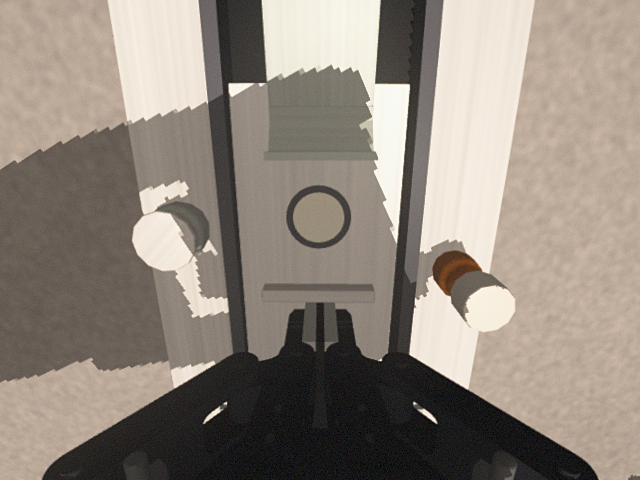

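The plate's front is under the leaf (lip at row 155, disc at (318,216)) and the tips are on the rib (row 292). I push on towards the stop.

play_rows(moves=[[[0.003, 0.0005, 0], [-0.002, 0, 0], 0], [[0.003, 0, 0], [0, 0, 0], 0], [[0.003, 0, 0], [0, 0, 0], 0], [[0.003, 0, 0], [0, 0, 0], 0], [[0.003, 0, 0], [0, 0, 0], 0], [[0.003, 0, 0], [0, 0, 0], 0], [[0.003, 0, 0], [0, 0, 0], 0], [[0.003, 0, 0], [0, 0, 0], 0], [[0.002, 0, 0], [0, 0, 0], 0]])

```text
clock: 9.0
eef_pos: [533.1, -55.5, 31.0]
tcp_rot: [-3.141, 0.002, 1.094]
contact_force: [-5.6, -8.0, 3.6]
opening: -0.001
```

```bash
python3 -c "
from h import *
status((4,0,32))"
```

```text
t 9.0 stage xyz -0.2 0.5 31.0 rot [-3.141e+00  2.000e-03  1.094e+00] F [-5.6 -8.   3.6] open -0.0 q6 0.37
delta tool mm [ 4.2  0.5 -1. ]
turn [-0.0006  0.0024 -0.0005]
```

Drag is steady at about 10 N. Now I creep on until the force rises at the stop.

play_rows(moves=[[[0.0015, 0, 0], [0, 0, 0], 0], [[0.001, 0, 0], [0, 0, 0], 0], [[0.001, 0, 0], [0, 0, 0], 0], [[0, 0, 0], [0, 0, 0], 0]])

```text
clock: 9.4
eef_pos: [534.8, -52.4, 31.0]
tcp_rot: [-3.141, 0.002, 1.094]
contact_force: [-5.5, -8.3, 4.8]
opening: -0.001
```

play_rows(moves=[[[0.001, 0, 0], [0, 0, 0], 0], [[0.001, 0, 0], [0, 0, 0], 0], [[0, 0, 0], [0, 0, 0], 0]])

```text
clock: 9.7
eef_pos: [535.7, -50.7, 31.0]
tcp_rot: [-3.141, 0.002, 1.094]
contact_force: [-5.5, -8.0, 4.3]
opening: -0.004
```

play_rows(moves=[[[0.001, 0, 0], [0, 0, 0], 0], [[0.001, 0, 0], [0, 0, 0], 0], [[0, 0, 0], [0, 0, 0], 0]])

```text
clock: 10.0
eef_pos: [536.1, -49.8, 31.0]
tcp_rot: [-3.141, 0.004, 1.095]
contact_force: [-5.8, -15.0, 5.5]
opening: -0.002
```

play_rows(moves=[[[0.001, 0, 0], [0, 0, 0], 0], [[0.001, 0, 0], [0, 0, 0], 0], [[0, 0, 0], [0, 0, 0], 0]])

```text
clock: 10.3
eef_pos: [536.1, -49.6, 31.0]
tcp_rot: [-3.14, 0.006, 1.095]
contact_force: [-10.0, -27.6, 8.9]
opening: -0.002
```

The force climbs to 29 N with the tips stopped at stage x 6.5, so the plate is home. I relieve the push without drawing back, then lift straight up.

play_rows(moves=[[[-0.002, 0, 0], [0, 0, 0], 0], [[0, 0, 0], [0, 0, 0], 0]])

```text
clock: 10.5
eef_pos: [536.1, -49.8, 31.0]
tcp_rot: [-3.141, 0.003, 1.094]
contact_force: [-6.0, -15.1, 5.2]
opening: -0.002
```

play_rows(moves=[[[0, 0, -0.001], [0, 0, 0], 0], [[0, 0, -0.001], [0, 0, 0], 0], [[0, 0, -0.001], [0, 0, 0], 0], [[0, 0, -0.001], [0, 0, 0], 0], [[-0.0005, 0, -0.001], [0, 0, 0], 0], [[-0.0005, 0, -0.001], [0, 0, 0], 0], [[0, 0, 0], [0, 0, 0], 0]])

```text
clock: 11.2
eef_pos: [535.9, -49.8, 36.5]
tcp_rot: [-3.141, 0.002, 1.094]
contact_force: [-3.0, -8.0, -2.8]
opening: 0.004
```

```bash
python3 -c "
from h import *
status((4,0,32))"
```

```text
t 11.2 stage xyz 6.1 0.7 36.5 rot [-3.141e+00  2.000e-03  1.094e+00] F [-3.  -8.  -2.8] open 0.0 q6 0.39
delta tool mm [-2.1  0.7  4.5]
turn [-0.0009  0.0024 -0.0009]
```

play_rows(moves=[[[-0.001, 0, 0], [0, 0, 0], 0], [[-0.001, 0, 0], [0, 0, 0], 0], [[-0.001, 0, -0.001], [0, 0, 0], 0], [[-0.001, 0, -0.002], [0, 0, 0], 0], [[0, 0, -0.005], [0, 0, 0], 0], [[0, 0, -0.01], [0, 0, 0], 0], [[0, 0, -0.02], [0, 0, 0], 0], [[0, 0, -0.02], [0, 0, 0], 0], [[-0.02, 0, -0.02], [0, 0, 0], 0], [[-0.03, 0, -0.02], [0, 0, 0], 0], [[-0.03, 0, -0.02], [0, 0, 0], 0], [[0, 0, 0], [0, 0, 0], 0]])

```text
clock: 12.4
eef_pos: [499.0, -125.7, 158.6]
tcp_rot: [3.136, -0.0, 1.091]
contact_force: [0.0, -0.0, 0.2]
opening: 0.001
```

```bash
python3 -c "
from h import *
from rig import *
status((4,0,32))
f=grab_frame('wrist'); cv2.imwrite('pics/w5.png',f['pixels'][...,::-1])
print(proj(f,S(C,YAW,[(105,0,34),(105,36,34),(15,25,34),(51,0,34),(45,0,40),(-25,0,34)])).round())"
```

```text
t 12.4 stage xyz -78.2 -1.3 158.6 rot [ 3.136 -0.     1.091] F [ 0.  -0.   0.2] open 0.0 q6 0.23
delta tool mm [ 82.2  -2.3 126.6]
turn [ 0.0056 -0.0003 -0.0031]
[[315. -29.]
 [260. -28.]
 [282. 116.]
 [315.  62.]
 [315.  70.]
 [316. 171.]]
```

View pics/w5.png

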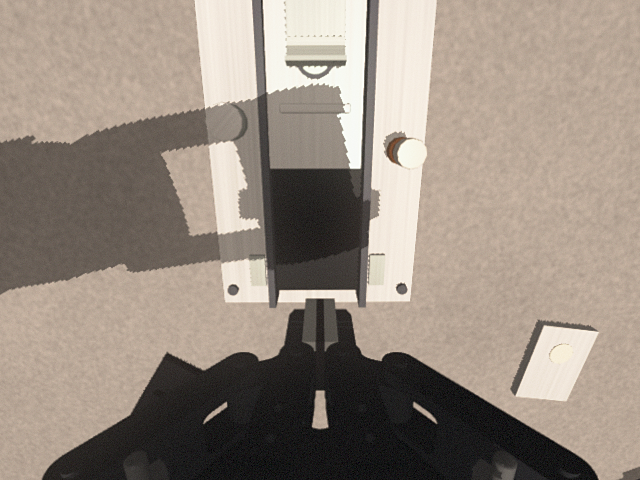

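The wrist view shows the plate under the leaf: lip at row 60, rib at 108, rear edge at 169, against 171 predicted for fully home. The vial and tin are in place. One relative check of the rear edge against the deck holes in the same picture.

Run:
```python
from h import *
from rig import *
for n in ("wrist","scene","top"):
    f=grab_frame(n); g=f["pixels"].astype(float).mean(2)
    if n=="wrist":
        rows=[np.argmin(np.diff(cv2.GaussianBlur(g,(3,3),0)[150:190,c]))+150.5 for c in range(285,350,5)]
        r=np.median(rows); rear=onz(f,[(315,r)],34)[0]
        hol=[]
        for u,v in((233,289),(402,288)):
            w=g[v-8:v+9,u-8:u+9]; m=(w<w.min()+50); ys,xs=np.nonzero(m); hol.append((u-8+xs.mean(),v-8+ys.mean()))
        H=onz(f,hol,8); c,s=np.cos(YAW),np.sin(YAW)
        st=lambda P:[(c*(p[0]-C[0])+s*(p[1]-C[1])).round(1) for p in P]
        print("rear row",r,"stage x rear",st([rear]),"holes x",st(H))
    if n=="top":
        H=S(C,YAW,[(-137,80,8),(-137,-80,8)]); print("hole x from top fit: +-",np.linalg.norm(np.array([667.9,30.2])-[541.8,-213.3])/2)
        im=cv2.resize(f["pixels"][160:270,245:375],None,fx=5,fy=5,interpolation=cv2.INTER_CUBIC); cv2.imwrite("pics/top_end.png",im[...,::-1])
```

```text
rear row 170.5 stage x rear [np.float64(-23.1)] holes x [np.float64(-137.9), np.float64(-135.9)]
hole x from top fit: +- 137.1071296468568
```

View pics/top_end.png

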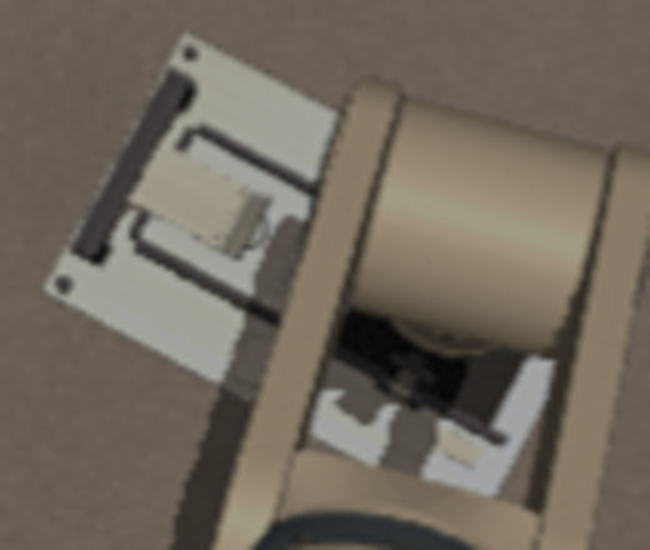

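The top view shows the plate filling the track up to the end stop on both sides of the leaf, near (185,140) and (135,235). The rear edge at stage x -23 puts the front at or beyond 105 within calibration. Handing in.

```bash
python3 -c "
from rig import *
print(sense()['contact_force']); print(sign_off())"
```

```text
[ 0.04218343  0.33392563 -0.72179298]
the job is handed in; nothing more can be done
None
```

The plate is loaded and the job is handed in. I pressed it about 8–9 mm down with the shut fingertips on the rear tread and pushed it by the rib under the leaf spring. At the end stop the push force rose from about 10 N to 29 N and the tips stopped moving. I then eased off the push, lifted straight up and backed clear at about 12.4 s of the 35 s allowed.

**Last checks:**
- **Plate position:** the wrist camera puts its rear edge at stage x ≈ -23 mm, so the front edge is at about 107 mm. That is 2 mm past the stop at 105 mm, which is within the 2 mm camera calibration, so I take it as fully home.
- **Leaf spring:** it lies over the front of the plate. I did not measure its height or how far it holds the plate down.
- **Bystanders:** the vial and tin looked undisturbed by eye. I did not re-measure them or the other loose things at the end.
- **Robot:** it touches nothing; the force reading is about zero, within noise.

While lifting, the tips still pushed on the rib with about 8 N and about 3 N of friction. The rear-edge check was taken after that.

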